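# Change the photobooth's coin bucket

## Task

Change the coin bucket: first clear the L-shaped bracket off the coin scale and lay it on its foot in the open parts tray. Then lift the coin bucket off the stand by the coin chute and set it down gently, upright, in the middle of the scale's pan, and after that set the spare bucket gently on the stand, upright and fully down between the four pins. Never tip a bucket, let go of everything, and leave the other things on the shelf as they are.

Things in the scene. Friction and masses are not known exactly. Their poses are not given: they have to be found in the camera images.
- bucket: red plastic coin bucket, closed, round: base 96 mm, lid 118 mm across, lid top 95 mm up. Rigid hoop handle fixed upright over the lid; its grip is a level black bar 16 mm thick (x), 66 long (y), 18 high, centred over the axis 155 mm above the base, open below; thin legs go down to the lid at y = +-50 mm. Origin: centre of underside; z up. The one in use, at first on the stand; 0.4-0.8 kg.
- spare: red plastic coin bucket, closed, round: base 96 mm, lid 118 mm across, lid top 95 mm up. Rigid hoop handle fixed upright over the lid; its grip is a level black bar 16 mm thick (x), 66 long (y), 18 high, centred over the axis 155 mm above the base, open below; thin legs go down to the lid at y = +-50 mm. Origin: centre of underside; z up. The spare, at first on the shelf; 0.3-0.5 kg.
- bracket: L-shaped steel mounting bracket, 0.2-0.3 kg, at first on the scale's pan. Foot plate 60 x 60 mm, 6 mm thick; along its edge at x = -30 mm an upright flange 8 mm thick (x from -30 to -22 mm), 60 mm long (y), reaching 46 mm above the underside. Origin: centre of the foot's underside; z up when it lies on its foot.
- stand_seat (a point): top centre of the fixed bucket stand: steel disc 132 mm across, its face 50 mm above the shelf, foot 130 mm square. Four upright pins, 9 mm thick and 11 mm high, 60.5 mm from the centre at 45, 135, 225, 315 degrees: a bucket base fits between them with 8 mm play all round. Level x points to the coin chute on its post: x 73 to 112 mm, y +-20 mm, up to 0.21 m above the shelf. z up.
- scale_pan (a point): centre of the top of the coin scale's pan (fixed): square steel pan 145 x 145 mm, top 40 mm above the shelf, with a dark sloping display along its -x edge, out to x = -115 mm and lower than 45 mm above the shelf. z up.
- tray_floor (a point): centre of the inner floor of the parts tray (fixed): open aluminium tray 150 (x) x 140 (y) mm outside, walls 4 mm thick and 30 mm high above the shelf, floor 4 mm above the shelf. z up.
- strobe: bystander: white box-shaped strobe housing 80 x 95 x 70 mm high with a round glass window; origin centre of underside
- bolt1: bystander: aluminium seat bolt standing on its head, 72 mm high, head 23 mm across; origin centre of underside
- bolt2: bystander: second such bolt, same size; origin centre of underside
- spraycan: bystander: white can with black cap, 54 mm across, about 150 mm high; origin centre of underside
- lockbarrel: bystander: small steel cam-lock barrel, 38 mm across, 29 mm high; origin centre of underside
- jar: bystander: white jar, 56 mm across, about 70 mm high; origin centre of underside
- driver: bystander: finned aluminium lamp driver 50 x 90 x 40 mm high; origin centre of underside

How it is judged:
By the outcome, as a careful person would: the job done as asked, in the order asked, and still so for the second after the job is handed in, with the robot touching nothing.
It also fails if it takes over 72 s, if anything falls off the work surface, if the arm or the gripper's body presses on something with over 40 N, if the wrist force passes 120 N, or if a joint passes its speed limit or range.

## Robot

A 7-joint arm with a two-finger parallel gripper is mounted at the origin on the work surface. World frame = base frame: x ahead of the robot, y to its left, z up, the work surface at z = 0. Lengths are in m, angles in rad, forces in N, time in s.
With the tool pointing down it reaches from about 0.425 to 0.925 m from the base axis. Payload 6.8 kg.
Tool frame: the origin (TCP) lies midway between the tips of the shut fingers; the grasp point (between the pads) lies 19 mm behind it; x points along the fingers, y is the direction in which the jaws open and shut, and the axes are right-handed (so a half turn about x gives the same grasp; the last joint's range is limited). The gripper opens to 88 mm and grips with 3 to 60 N. Pads are 20 mm wide; open, the fingers measure 115 mm over their backs; the gripper's body (75 mm by 178 mm) begins 61 mm behind the grasp point.
Start: joints at [1.14, 0.477, 0.022, 1.555, -0.011, 1.109, -0.083], TCP at [0.214, -0.64, 0.223] pointing down, gripper open.
Joint ranges: [-2.96, 2.96], [-0.34, 2.1], [-1.41, 1.46], [0.24, 2.44], [-1.37, 4.51], [0.17, 1.92], [-2.96, 2.96]. Speed limits (rad/s): [2.39, 2.39, 3.14, 3.14, 3.14, 3.14, 3.14].

## Interface

Orientations are given as a unit quaternion [w, x, y, z].
In Python, from bench import r, vision, order gives the robot as it stands.
- The arm moves only by the tool send_rows, never from a script. Its argument "increments" is a list that holds one entry, the list of rows, each a list of 4 numbers: the shift along the world's x, y, z normalised to -1 to 1, where 1 is 150 mm, then the turn about the world's z normalised to -1 to 1, where 1 is 30 degrees. A call has 1 to 12 rows; each row is the pose to reach, as a shift and turn from the pose commanded when the call began; what a row does not reach only later rows make up. A row lasts 1/10 s, in which the tool goes at most 50 mm and 8.59 degrees, less where a joint would pass 70% of its speed; a pose out of reach is approached as far as the arm can. A call with a number of a shift or a turn outside -1 to 1 is refused whole. A call with a gripper value outside its range is refused whole. "gripper" is the gripper's target within -1 to 1 (fully open at 1, half-way at 0, shut at -1), set as the call begins (left out, the last holds). The fingers move at their own pace and stop on an object; the grip force is fixed at half the most. Time passes only in rows, so rows that repeat a pose let the fingers close. It gives the time, the measured TCP pose, the force and the opening at its end, in the units of the state.
- r.get_obs(): the state, without advancing time (a new reading comes with each control period).
- vision.grab_frame(name): name is "scene" or "top" or "wrist"; returns the picture (420x560x3 uint8, blue, green, red); there is no depth.
- vision.get_calibration(name): a dict with "fx", "fy", "cx", "cy" (pixels), "k1" (the pictures are not rectified: a ray, as slopes to the right and down, at radius r is drawn at 1 + k1 r^2 times it, then the intrinsics apply), "R" (3x3) and "t" (3): a world point X has camera coordinates R X + t. Camera axes: x right, y down, z forward; pixel columns grow to the right and rows downward; lengths in m; the calibration is good to about 2 mm. A picture is of the moment at which its call begins: read the wrist's pose just before it. get_calibration takes no time and is no camera call; for the wrist camera it gives the pose at the moment of the call.
- order.sign_off(): hands the job in, once; it reports no verdict.
The state is a dict: "clock": time; "joints": joint angles; "joint_vel": joint speeds; "tau": joint torques, N m; "tcp_pos": TCP position; "tcp_rot": TCP orientation; "force": force on the tool from outside, world axes, zero at the start; "ft_torque": the same for the moment, N m; "opening": finger opening in m.
Only numpy, scipy, OpenCV 4.12 (cv2) and the standard library are available. Lean on these libraries where they do the work, as an engineer would, in place of code of your own. Each camera call takes 0.05 s, during which the arm holds its last target.

## Working session

There is one attempt and no reset: what is moved stays moved. The work goes in short steps, Python scripts to look and compute and a tool call to move; the robot and the scene stay as the last step left them, time stands still between calls to the robot, and variables do not carry over. Pictures are saved under pics/ and viewed, and the job is handed in when it is done.

Besides the shell and the picture viewer there is one more tool, called by a JSON object that holds its "op" and its "data". send_rows: Moves the arm, as the interface text tells. Scaled input: -1 to 1 covers 150 mm each way for a shift and 30 degrees each way for a turn. Its arguments: {"type":"object","properties":{"increments":{"type":"array"},"gripper":{"type":"number"}},"required":["increments"]}

```bash
ls; mkdir -p pics
python3 - <<'E'
from bench import r, vision, order
import cv2
o=r.get_obs()
for k,v in o.items(): print(k,v)
for n in ("scene","top","wrist"):
    c=vision.get_calibration(n); print(n,c)
    cv2.imwrite(f"pics/{n}0.png",vision.grab_frame(n))
E
```

```text
pics
clock 0.0
joints [ 1.13989119  0.47779109  0.02234683  1.55643624 -0.01147586  1.10931551
 -0.08311399]
joint_vel [-0.00015914 -0.0009857  -0.00210109  0.00117586 -0.00095134 -0.00114922
  0.00081978]
tau [-6.18895065e-04 -5.82846665e+01  1.53464522e+00 -2.72610354e+01
 -5.42636169e-02  1.69335853e-02  1.59699116e-04]
tcp_pos [ 0.21391124 -0.63957145  0.22169435]
tcp_rot [-0.11301398 -0.69775648 -0.1142624   0.69807437]
force [ 0.28634385  0.26680832 -0.80363827]
ft_torque [-0.00388763  0.02451205  0.02340263]
opening 0.08787614023265587
scene {'fx': 528.1353775377085, 'fy': 528.1353775377085, 'cx': 281.40219978208455, 'cy': 211.47533669999206, 'k1': 0.040257884414896236, 'R': array([[-0.67295152,  0.73959493,  0.01164437],
       [ 0.45172374,  0.42338374, -0.78529731],
       [-0.58573195, -0.52320698, -0.61900932]]), 't': array([ 0.39846244, -0.23311191,  1.80605581])}
top {'fx': 427.18906536061684, 'fy': 427.18906536061684, 'cx': 279.5250463141324, 'cy': 214.46547656708537, 'k1': 0.03025374005703458, 'R': array([[-0.02473576, -0.9996724 ,  0.00657505],
       [-0.97986298,  0.02294101, -0.1983488 ],
       [ 0.19813298, -0.01134896, -0.98010944]]), 't': array([0.00664254, 0.57623404, 0.84542459])}
wrist {'fx': 377.08864105523327, 'fy': 377.08864105523327, 'cx': 277.9053580505288, 'cy': 212.74194241994445, 'k1': -0.07894995181008888, 'R': array([[ 0.31701726, -0.94841586, -0.00272204],
       [-0.91350486, -0.30611698,  0.26795757],
       [-0.25496847, -0.08246058, -0.96342687]]), 't': array([-0.67409609, -0.03247637,  0.39073805])}
```

View pics/scene0.png

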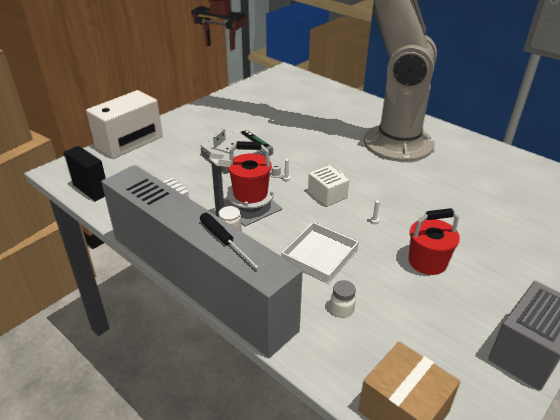

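View pics/top0.png

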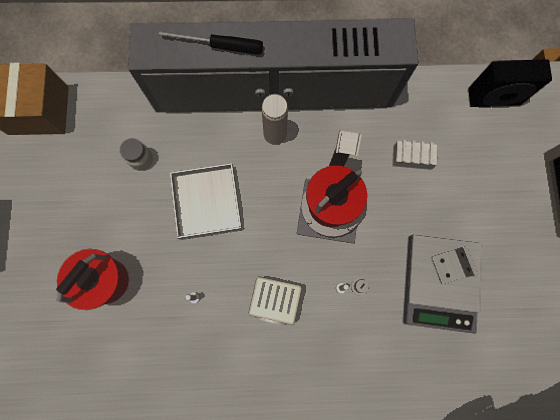

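View pics/wrist0.png

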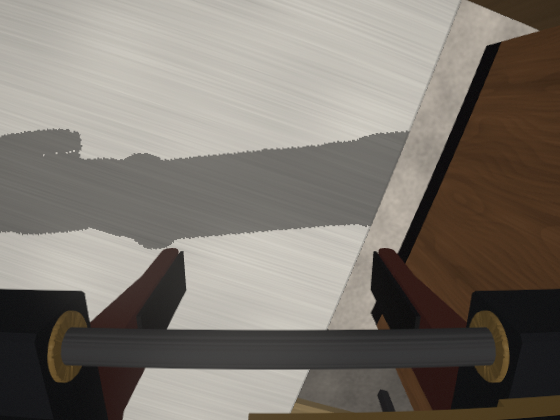

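The scene view shows the stand bucket near (250,178), the spare near (433,245) and the tray near (320,250). In the top view the stand bucket is at (337,195), the spare at (88,278), the tray at (207,201), and the scale at (443,282) with the bracket on its pan at (455,264). I'll write helpers and zoom in.

```bash
cat > h.py <<'E'
import numpy as np, cv2
from bench import r, vision, order
def K(c): return np.array([[c['fx'],0,c['cx']],[0,c['fy'],c['cy']],[0,0,1]])
def D(c): return np.array([c['k1'],0,0,0.])
def rays(c,px):
    p=cv2.undistortPoints(np.array(px,float).reshape(-1,1,2),K(c),D(c)).reshape(-1,2)
    d=np.c_[p,np.ones(len(p))]@c['R']; return -c['R'].T@c['t'],d
def plane(c,px,z):
    o,d=rays(c,px); s=(z-o[2])/d[:,2]; return o+s[:,None]*d
def proj(c,X):
    X=np.array(X,float).reshape(-1,3)
    return cv2.projectPoints(X,cv2.Rodrigues(c['R'])[0],c['t'],K(c),D(c))[0].reshape(-1,2)
def tri(c1,p1,c2,p2):
    o1,d1=rays(c1,[p1]);o2,d2=rays(c2,[p2]);d1=d1[0];d2=d2[0]
    A=np.c_[d1,-d2];s=np.linalg.lstsq(A,o2-o1,rcond=None)[0]
    a=o1+s[0]*d1;b=o2+s[1]*d2;return (a+b)/2,np.linalg.norm(a-b)
def crop(im,x0,y0,w,h,f,name):
    c=cv2.resize(im[y0:y0+h,x0:x0+w],None,fx=f,fy=f,interpolation=cv2.INTER_CUBIC); cv2.imwrite(name,c)
E
python3 - <<'E'
from h import *
t=cv2.imread('pics/top0.png'); s=cv2.imread('pics/scene0.png')
crop(t,395,225,95,115,5,'pics/t_scale.png')
crop(t,285,120,100,130,4,'pics/t_stand.png')
crop(t,40,155,220,160,3,'pics/t_left.png')
crop(s,195,125,110,100,6,'pics/s_stand.png')
crop(s,270,190,210,100,3,'pics/s_mid.png')
E
```

```text
(no output)
```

View pics/t_scale.png

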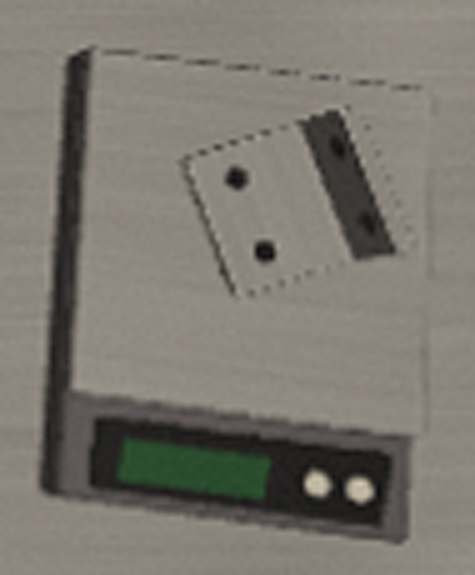

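View pics/t_stand.png

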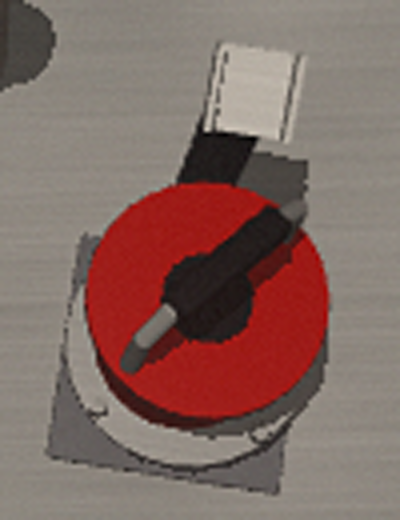

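View pics/t_left.png

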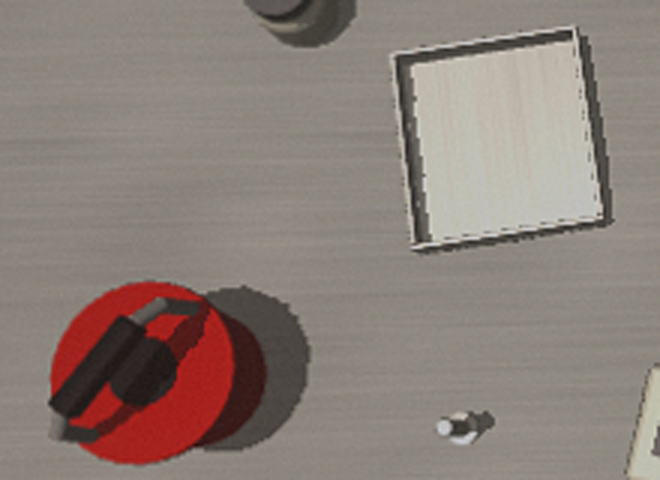

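View pics/s_stand.png

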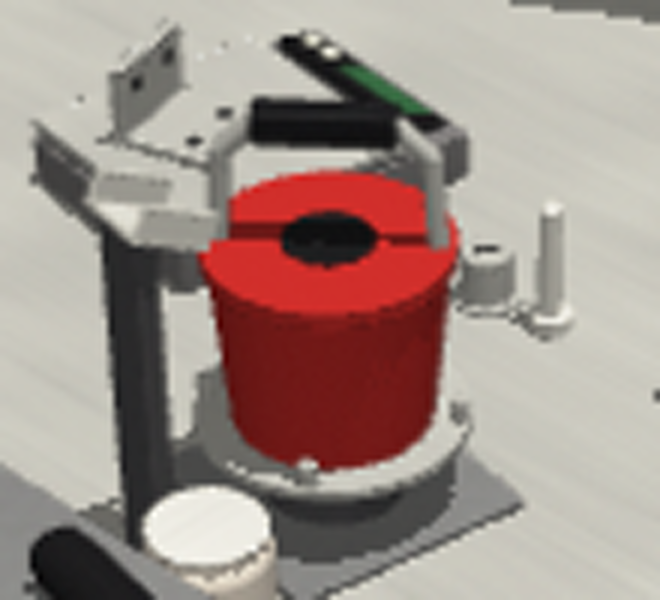

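View pics/s_mid.png

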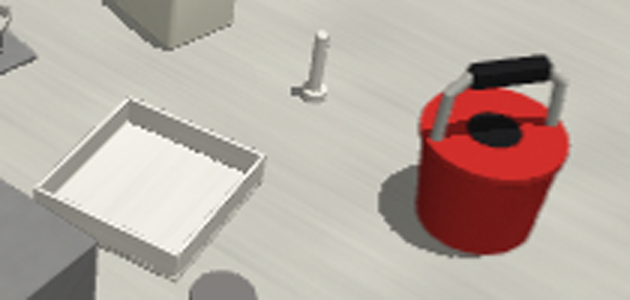

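The crops show the details well: the bracket flange is the dark band on the right, facing the foot at left. The stand foot's corners are visible, and so are both bars and the tray rim. Now the positions.

```bash
cat > m1.py <<'E'
from h import *
from scipy.spatial.transform import Rotation as Ro
c=vision.get_calibration('top'); cs=vision.get_calibration('scene')
t=cv2.imread('pics/top0.png')
def P(x0,y0,f,pts): return [((x+.5)/f-.5+x0,(y+.5)/f-.5+y0) for x,y in pts]
np.set_printoptions(precision=4,suppress=True)
ang=lambda a,b: np.degrees(np.arctan2(*(b-a)[[1,0]]))
# scale pan corners z=.04: TL,TR,BR,BL
q=plane(c,P(395,225,5,[(90,49),(428,88),(420,436),(70,392)]),.04)
print('pan',q,'cen',q.mean(0)); 
for i in range(4): print(ang(q[i],q[(i+1)%4]),np.linalg.norm(q[i]-q[(i+1)%4]))
f=plane(c,P(395,225,5,[(185,160),(237,296)]),.043); print('footedge',f,ang(*f),np.linalg.norm(f[0]-f[1]))
b=plane(c,P(395,225,5,[(303,122),(355,260)]),.046); print('flangebase',b,ang(*b))
e=plane(c,P(395,225,5,[(343,108),(397,252)]),.086); print('flangetop in',e,ang(*e),np.linalg.norm(e[0]-e[1]))
# stand foot
s=plane(c,P(285,120,4,[(85,235),(47,455),(278,493)]),.006); print('standfoot',s,ang(s[1],s[0]),ang(s[1],s[2]),np.linalg.norm(s[1]-s[0]),np.linalg.norm(s[1]-s[2]),'c',(s[0]+s[2])/2)
# tray rim outer
q=plane(c,P(40,155,3,[(390,55),(577,27),(611,222),(414,250)]),.03);print('tray',q,'cen',q.mean(0))
for i in range(4): print(ang(q[i],q[(i+1)%4]),np.linalg.norm(q[i]-q[(i+1)%4]))
# lids: red mask, upper-arc points fit
hsv=cv2.cvtColor(t,cv2.COLOR_BGR2HSV)
m=((hsv[...,0]<8)|(hsv[...,0]>172))&(hsv[...,1]>150)&(hsv[...,2]>110)
for nm,x0,y0,w,h,z in(('bucket',295,150,85,85,.145),('spare',45,235,90,85,.095)):
    mm=np.zeros(m.shape,np.uint8);mm[y0:y0+h,x0:x0+w]=m[y0:y0+h,x0:x0+w]*255
    cn=max(cv2.findContours(mm,cv2.RETR_EXTERNAL,cv2.CHAIN_APPROX_NONE)[0],key=cv2.contourArea)
    hull=cv2.convexHull(cn).reshape(-1,2)
    X=plane(c,hull,z)[:,:2]
    from scipy.optimize import least_squares
    R=least_squares(lambda p:np.hypot(*(X-p[:2]).T)-p[2],[*X.mean(0),.059],loss='soft_l1',f_scale=.001).x
    print(nm,R,'min enclosing',cv2.minEnclosingCircle(X.astype(np.float32)))
# bars: dark ends z top
bb=plane(c,P(285,120,4,[(168,300),(285,220)]),.205); print('barB',bb,ang(*bb),bb.mean(0))
sb=plane(c,P(40,155,3,[(62,408),(133,327)]),.155); print('barS',sb,ang(*sb),sb.mean(0),np.linalg.norm(sb[0]-sb[1]))
print('tool axes',Ro.from_quat(r.get_obs()['tcp_rot'],scalar_first=True).as_matrix())
E
python3 m1.py
```

```text
pan [[ 0.5298 -0.2903  0.04  ]
 [ 0.5098 -0.4315  0.04  ]
 [ 0.3666 -0.4107  0.04  ]
 [ 0.387  -0.2694  0.04  ]] cen [ 0.4483 -0.3505  0.04  ]
-98.03132848040322 0.14255121218030406
171.77099499404605 0.1447831370484079
81.75561824296332 0.1428493885196525
-8.347772301455697 0.1442532939208112
footedge [[ 0.4813 -0.325   0.043 ]
 [ 0.4245 -0.3409  0.043 ]] -164.32187245472952 0.05898616033049266
flangebase [[ 0.4959 -0.3748  0.046 ]
 [ 0.4381 -0.3899  0.046 ]] -165.3006491711865
flangetop in [[ 0.4968 -0.3745  0.086 ]
 [ 0.4391 -0.3893  0.086 ]] -165.63324650506317 0.05955244494452239
standfoot [[ 0.6691 -0.0699  0.006 ]
 [ 0.543  -0.0441  0.006 ]
 [ 0.5188 -0.1709  0.006 ]] -11.542094454943994 -100.79895013193615 0.12865951754603008 0.12908118022669868 c [ 0.594  -0.1204  0.006 ]
tray [[0.6812 0.2334 0.03  ]
 [0.6999 0.0956 0.03  ]
 [0.5523 0.0715 0.03  ]
 [0.5354 0.2126 0.03  ]] cen [0.6172 0.1533 0.03  ]
-82.28255789324258 0.13908963829535176
-170.74474121594753 0.14950621840165756
96.8530630142026 0.14205651444847736
8.130323070875585 0.14731317517933726
bucket [ 0.5958 -0.1167  0.0582] min enclosing ((0.5961706042289734, -0.11664864420890808), 0.05866388976573944)
spare [0.45   0.3705 0.0576] min enclosing ((0.44590240716934204, 0.36543768644332886), 0.05773937329649925)
barB [[ 0.5805 -0.0902  0.205 ]
 [ 0.6162 -0.1444  0.205 ]] -56.61754160336871 [ 0.5984 -0.1173  0.205 ]
barS [[0.4263 0.3907 0.155 ]
 [0.4735 0.3522 0.155 ]] -39.165184158156144 [0.4499 0.3715 0.155 ] 0.06091168516096811
tool axes [[-0.0005  0.3172 -0.9484]
 [ 0.0013 -0.9483 -0.3172]
 [-1.     -0.0014  0.0001]]
```

{"op": "send_rows", "data": {"increments": [[[0.1,0.1,0,0],[0.3,0.3,0,-0.03],[0.5,0.5,0,-0.07],[0.7,0.7,0,-0.1],[0.9,0.9,0,-0.13],[1,1,0,-0.133]]]}}

```text
clock: 0.75
tcp_pos: [0.3676, -0.4864, 0.2225]
tcp_rot: [0.09, 0.702, 0.091, -0.701]
force: [1.0, 0.2, -0.3]
opening: 0.088
```

{"op": "send_rows", "data": {"increments": [[[0.15,0.15,0,0],[0.35,0.35,-0.1,0],[0.5,0.5,-0.3,0],[0.6,0.6,-0.4,0],[0.68,0.68,-0.5,0],[0.697,0.691,-0.5,0],[0.697,0.691,-0.5,0],[0.697,0.691,-0.5,0]]]}}

```text
clock: 1.55
tcp_pos: [0.4681, -0.3881, 0.1486]
tcp_rot: [0.089, 0.702, 0.088, -0.701]
force: [-0.0, -0.4, 0.2]
opening: 0.0876
```

Run:
```python
from h import *
o=r.get_obs();print(o['clock'],o['tcp_pos'],o['opening'])
c=vision.get_calibration('wrist');w=vision.grab_frame('wrist');cv2.imwrite('pics/w1.png',w)
np.savez('w1.npz',**c)
print(proj(c,[[.4685,-.386,.086],[.4975,-.3785,.086],[.4395,-.3935,.086],o['tcp_pos']]))
```

```text
1.55 [ 0.46813689 -0.38805835  0.14859163] 0.08764910153880863
[[274.48284288 228.36183585]
 [274.27190001 181.04915118]
 [274.68728964 272.45748041]
 [277.45173218 271.46018405]]
```

View pics/w1.png

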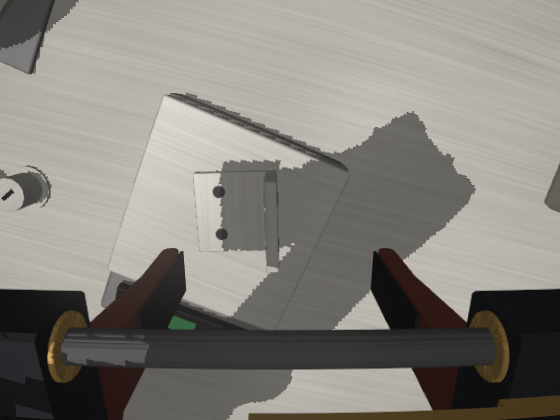

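The wrist view shows the flange top at columns 265–278, rows 171–268, about 2 mm to the +y side of the prediction and 4 mm forward. I'll shift slightly, descend and grip.

{"op": "send_rows", "data": {"increments": [[[0.01,0.02,-0.2,0],[0.02,0.02,-0.4,0],[0.02,0.02,-0.55,0],[0.02,0.02,-0.6,0],[0.02,0.02,-0.6,0],[0.02,0.02,-0.6,0]]]}}

```text
clock: 2.2
tcp_pos: [0.4722, -0.3846, 0.059]
tcp_rot: [0.09, 0.702, 0.088, -0.701]
force: [-0.6, 0.0, 0.1]
opening: 0.0879
```

{"op": "send_rows", "data": {"increments": [[[0,0,0,0],[0,0,0,0],[0,0,0,0],[0,0,0,0],[0,0,0,0],[0,0,0,0],[0,0,0,0],[0,0,0,0]]], "gripper": -1}}

```text
clock: 3.0
tcp_pos: [0.4717, -0.3835, 0.0576]
tcp_rot: [-0.089, -0.701, -0.089, 0.701]
force: [-0.4, 0.8, 0.1]
opening: 0.0277
```

{"op": "send_rows", "data": {"increments": [[[0,0,0,0],[0,0,0,0],[0,0,0,0],[0,0,0,0],[0,0,0,0],[0,0,0,0]]]}}

```text
clock: 3.6
tcp_pos: [0.4716, -0.3834, 0.0576]
tcp_rot: [-0.089, -0.701, -0.089, 0.701]
force: [0.1, 0.8, 0.6]
opening: 0.0079
```

Gripped at 7.9 mm, which matches the flange. Lifting and carrying it high.

{"op": "send_rows", "data": {"increments": [[[0,0,0.06,0],[0,0,0.2,0],[0,0,0.4,0],[0,0,0.6,0],[0,0,0.8,0],[0,0.1,1,0],[0,0.25,1,0],[0,0.4,1,0]]]}}

```text
clock: 4.4
tcp_pos: [0.4719, -0.3234, 0.2093]
tcp_rot: [0.09, 0.702, 0.088, -0.701]
force: [0.3, 1.6, -3.3]
opening: 0.0078
```

{"op": "send_rows", "data": {"increments": [[[0,0.1,0.15,0],[0,0.25,0.35,0],[0,0.45,0.5,-0.04],[0,0.65,0.55,-0.1],[0,0.85,0.55,-0.15],[0,1,0.55,-0.2]]]}}

```text
clock: 5.0
tcp_pos: [0.4715, -0.1715, 0.291]
tcp_rot: [0.053, 0.706, 0.052, -0.705]
force: [0.1, 0.4, -2.6]
opening: 0.0077
```

{"op": "send_rows", "data": {"increments": [[[0.05,0.2,0,0],[0.15,0.4,0,0],[0.25,0.6,0,0],[0.4,0.8,0,0],[0.5,1,0,0]]]}}

```text
clock: 5.5
tcp_pos: [0.5474, -0.0224, 0.2906]
tcp_rot: [0.052, 0.705, 0.052, -0.705]
force: [1.6, 0.3, -2.0]
opening: 0.0081
```

{"op": "send_rows", "data": {"increments": [[[0.1,0.2,0,0],[0.2,0.4,0,0],[0.3,0.6,-0.1,0],[0.4,0.8,-0.3,0],[0.46,1,-0.6,0],[0.49,1.0,-0.8,0],[0.49,1.0,-0.9,0],[0.49,1.0,-0.9,0],[0.49,1.0,-0.9,0]]]}}

```text
clock: 6.4
tcp_pos: [0.6209, 0.1254, 0.1566]
tcp_rot: [0.052, 0.706, 0.052, -0.705]
force: [0.2, 0.2, -2.5]
opening: 0.0082
```

Run:
```python
from h import *
o=r.get_obs();print(o['clock'],o['tcp_pos'],o['opening'])
cv2.imwrite('pics/w2.png',vision.grab_frame('wrist'))
t=vision.grab_frame('top');cv2.imwrite('pics/t2.png',t)
```

```text
6.4 [0.62086206 0.12539962 0.15660884] 0.008206236257908351
```

View pics/w2.png

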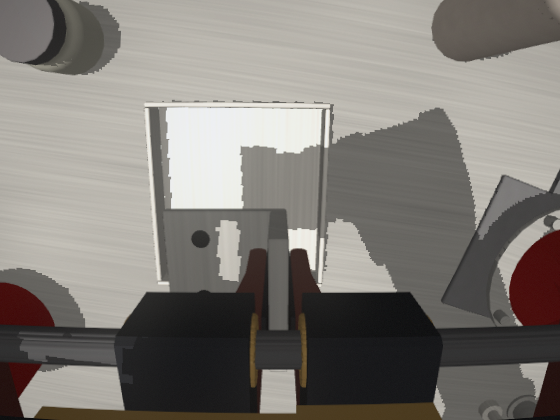

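The wrist view shows the bracket hanging level over the tray, with rim columns 148–330. Lowering it.

{"op": "send_rows", "data": {"increments": [[[0,0.04,-0.1,0],[0,0.07,-0.3,0],[0,0.07,-0.5,0],[0,0.07,-0.68,0],[0,0.07,-0.78,0],[0,0.07,-0.83,0],[0,0.07,-0.86,0],[0,0.07,-0.88,0],[0,0.07,-0.88,0]]]}}

```text
clock: 7.4
tcp_pos: [0.6207, 0.1371, 0.0238]
tcp_rot: [0.052, 0.706, 0.052, -0.705]
force: [-0.5, -0.2, -2.6]
opening: 0.0076
```

{"op": "send_rows", "data": {"increments": [[[0,0,-0.01,0],[0,0,-0.015,0],[0,0,-0.015,0]]]}}

```text
clock: 7.7
tcp_pos: [0.6207, 0.1371, 0.0216]
tcp_rot: [0.052, 0.706, 0.052, -0.705]
force: [-0.2, -0.9, 1.5]
opening: 0.0078
```

Contact: the force went from −2.6 to +1.5 N. Releasing with a partial opening.

{"op": "send_rows", "data": {"increments": [[[0,0,0,0],[0,0,0,0],[0,0,0,0],[0,0,0,0],[0,0,0,0]]], "gripper": -0.3}}

```text
clock: 8.2
tcp_pos: [0.6202, 0.137, 0.0209]
tcp_rot: [0.052, 0.705, 0.052, -0.705]
force: [0.8, -1.3, -0.2]
opening: 0.0308
```

{"op": "send_rows", "data": {"increments": [[[0,0,0.1,0],[0,0,0.3,0],[0,0,0.6,0],[0,0,0.9,0],[0,0,1,0]]]}}

```text
clock: 8.7
tcp_pos: [0.6228, 0.1381, 0.1774]
tcp_rot: [0.052, 0.708, 0.053, -0.702]
force: [1.3, -0.3, 1.2]
opening: 0.0309
```

Run:
```python
from h import *
o=r.get_obs();print(o['clock'],o['tcp_pos'],o['opening'])
cv2.imwrite('pics/w3.png',vision.grab_frame('wrist'))
```

```text
8.7 [0.62278892 0.13811015 0.17737029] 0.03091831598961537
```

View pics/w3.png

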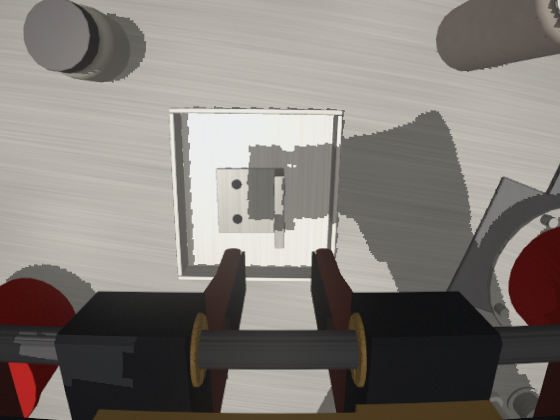

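The bracket lies on its foot in the tray, at columns 217–285, rows 168–248. Now the bucket on the stand.

{"op": "send_rows", "data": {"increments": [[[0,-0.05,0.15,-0.2],[0,-0.15,0.4,-0.45],[0,-0.3,0.6,-0.7],[0,-0.5,0.7,-0.95],[0,-0.65,0.7,-1],[0,-0.8,0.7,-1]]], "gripper": 1}}

```text
clock: 9.35
tcp_pos: [0.6195, 0.0156, 0.2747]
tcp_rot: [0.131, -0.694, 0.132, 0.695]
force: [-0.4, 1.4, -0.2]
opening: 0.0753
```

{"op": "send_rows", "data": {"increments": [[[-0.03,-0.2,0,-0.25],[-0.08,-0.4,0,-0.5],[-0.12,-0.6,0,-0.75],[-0.15,-0.8,0,-1],[-0.158,-0.89,0,-1],[-0.158,-0.893,0,-1]]]}}

```text
clock: 9.95
tcp_pos: [0.5955, -0.1191, 0.2744]
tcp_rot: [0.306, -0.636, 0.307, 0.638]
force: [0.3, 0.2, 0.3]
opening: 0.0879
```

{"op": "send_rows", "data": {"increments": [[[0,0,0,-0.17],[0,0,0,-0.17],[0,0,0,-0.17],[0,0,0,-0.17]]]}}

```text
clock: 10.35
tcp_pos: [0.5966, -0.1158, 0.2756]
tcp_rot: [0.334, -0.623, 0.334, 0.623]
force: [0.2, -0.7, -0.6]
opening: 0.0879
```

Run:
```python
from h import *
o=r.get_obs();print(o['clock'],o['tcp_pos'],o['opening'],o['joints'])
c=vision.get_calibration('wrist');cv2.imwrite('pics/w4.png',vision.grab_frame('wrist'))
u=np.array([np.cos(np.radians(-56.6)),np.sin(np.radians(-56.6)),0]);C=np.array([.597,-.117,.214])
print(proj(c,[C,C+.033*u,C-.033*u])); np.savez('w4.npz',**c)
```

```text
10.35 [ 0.59661859 -0.11577043  0.27564851] 0.0878832807388392 [ 0.12595995  0.32417711 -0.04714298  1.65821331  0.01593548  1.15994147
 -2.47937015]
[[278.55185488 228.34862323]
 [278.8067073  175.85582419]
 [278.31422111 276.88791811]]
```

View pics/w4.png

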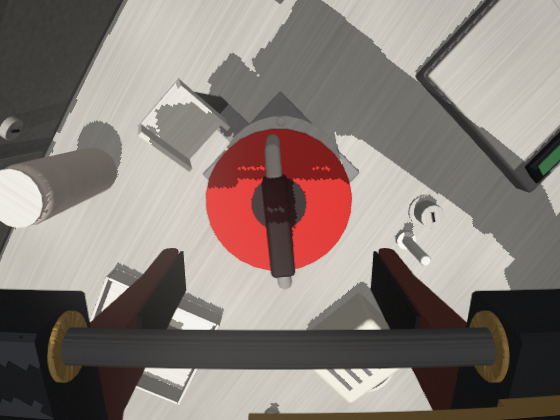

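Run:
```python
from h import *
w=cv2.imread('pics/w4.png'); crop(w,230,120,100,180,4,'pics/w4c.png')
c=dict(np.load('w4.npz'));
hsv=cv2.cvtColor(w,cv2.COLOR_BGR2HSV); print(w[200,255],w[240,278],w[180,277],w[230,282])
```

```text
[65 65 79] [59 60 74] [23 23 38] [57 57 71]
```

View pics/w4c.png

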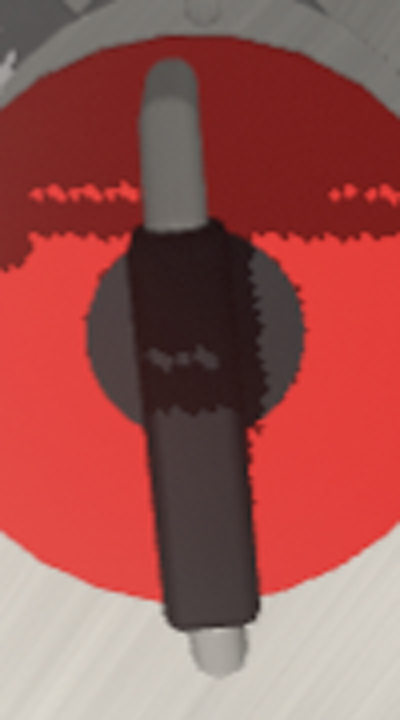

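Run:
```python
from h import *
c=dict(np.load('w4.npz'))
p=plane(c,[(275,177),(283.2,276)],.214);print(p,p.mean(0),np.degrees(np.arctan2(*(p[0]-p[1])[[1,0]])))
# lid centre: left/right extremes row ~200
p=plane(c,[(206,199),(352,199)],.145);print(p.mean(0))
```

```text
[[ 0.61667956 -0.14270954  0.214     ]
 [ 0.57655375 -0.09172189  0.214     ]] [ 0.59661665 -0.11721572  0.214     ] -51.79827787516639
[ 0.59782341 -0.11906142  0.145     ]
```

The wrist view puts the bar at (275,177) to (283,276): centre (0.597, −0.117), about 4.5° off the current yaw. Correcting and descending.

{"op": "send_rows", "data": {"increments": [[[0,-0.01,0,0.14],[0,-0.01,-0.1,0.14],[0,-0.01,-0.25,0.14],[0,-0.01,-0.4,0.14],[0,-0.01,-0.53,0.14],[0,-0.01,-0.59,0.14],[0,-0.01,-0.59,0.14],[0,-0.01,-0.59,0.14]]]}}

```text
clock: 11.2
tcp_pos: [0.597, -0.1184, 0.1882]
tcp_rot: [-0.312, 0.635, -0.312, -0.634]
force: [0.6, 0.3, 0.9]
opening: 0.0875
```

{"op": "send_rows", "data": {"increments": [[[0,0,0,0],[0,0,0,0],[0,0,0,0],[0,0,0,0],[0,0,0,0],[0,0,0,0],[0,0,0,0],[0,0,0,0],[0,0,0,0],[0,0,0,0],[0,0,0,0],[0,0,0,0]]], "gripper": -1}}

```text
clock: 12.4
tcp_pos: [0.5966, -0.1184, 0.1873]
tcp_rot: [-0.312, 0.635, -0.312, -0.634]
force: [0.8, 0.4, -0.6]
opening: 0.0158
```

{"op": "send_rows", "data": {"increments": [[[0,0,0,0],[0,0,0.01,0],[0,0,0.03,0],[0,0,0.06,0],[0,0,0.1,0],[0,0,0.16,0],[0,0,0.23,0],[0,0,0.3,0],[0,0,0.36,0],[0,0,0.4,0],[0,0,0.42,0],[0,0,0.42,0]]]}}

```text
clock: 13.6
tcp_pos: [0.5966, -0.1185, 0.2508]
tcp_rot: [-0.312, 0.635, -0.312, -0.634]
force: [-0.6, 0.0, -4.0]
opening: 0.0161
```

Run:
```python
from h import *
o=r.get_obs();print(o['clock'],o['tcp_pos'],o['force'],o['ft_torque'],o['opening'])
s=vision.grab_frame('scene');crop(s,170,80,180,140,4,'pics/s5.png')
cv2.imwrite('pics/w5.png',vision.grab_frame('wrist'))
```

```text
13.6 [ 0.5966215  -0.11846322  0.25082695] [-0.60058481  0.02935975 -4.0251025 ] [ 0.07192946 -0.047929   -0.01974067] 0.016069194338865125
```

View pics/s5.png

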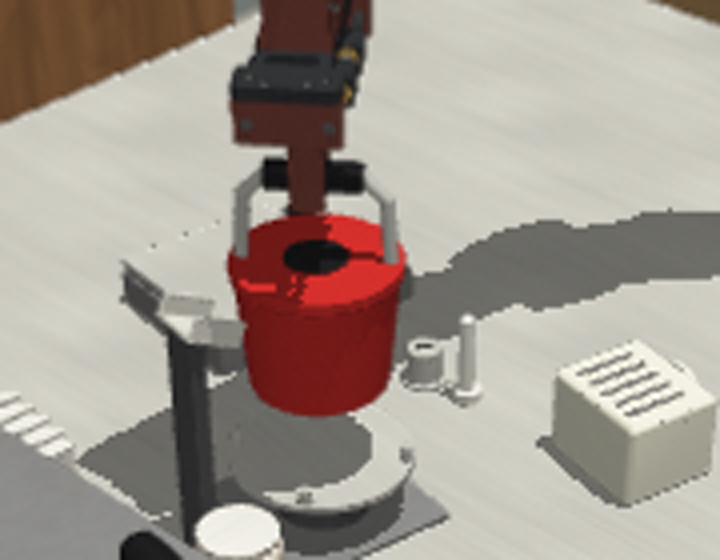

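View pics/w5.png

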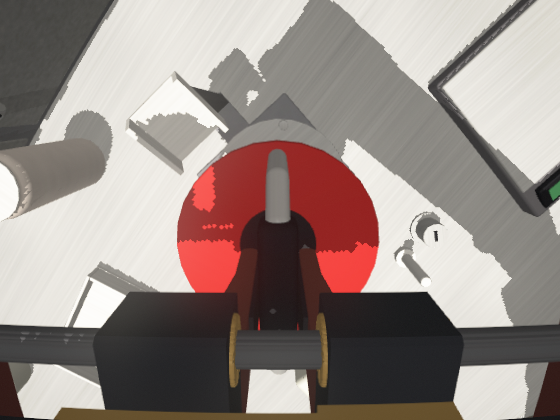

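The bucket hangs level (scene crop around (320,300)). Carrying it smoothly to the scale.

{"op": "send_rows", "data": {"increments": [[[-0.01,-0.015,0,0],[-0.03,-0.046,0,0],[-0.065,-0.1,0,0],[-0.11,-0.17,0,0],[-0.165,-0.255,0,0],[-0.22,-0.34,0,0],[-0.275,-0.425,0,0],[-0.33,-0.51,0,0],[-0.385,-0.6,0,0],[-0.44,-0.685,0,0],[-0.495,-0.773,0,0]]]}}

```text
clock: 14.8
tcp_pos: [0.5215, -0.2355, 0.2504]
tcp_rot: [-0.312, 0.634, -0.312, -0.634]
force: [0.4, 1.0, -4.4]
opening: 0.0159
```

{"op": "send_rows", "data": {"increments": [[[-0.055,-0.086,0,0],[-0.11,-0.17,0,0],[-0.165,-0.255,0,0],[-0.22,-0.34,0,0],[-0.275,-0.425,0,0],[-0.33,-0.51,0,0],[-0.385,-0.6,0,0],[-0.43,-0.672,0,0],[-0.465,-0.727,0,0],[-0.485,-0.76,0,0],[-0.494,-0.773,0,0],[-0.494,-0.773,0,0]]]}}

```text
clock: 16.0
tcp_pos: [0.4482, -0.3502, 0.2504]
tcp_rot: [-0.312, 0.635, -0.312, -0.634]
force: [-0.4, -0.3, -5.0]
opening: 0.0157
```

Run:
```python
from h import *
o=r.get_obs();print(o['clock'],o['tcp_pos'],o['force'],o['ft_torque'],o['opening'])
t=vision.grab_frame('top');cv2.imwrite('pics/t6.png',t);crop(t,360,180,150,180,3,'pics/t6c.png')
```

```text
16.0 [ 0.44824953 -0.35024264  0.25039736] [-0.36137562 -0.25110032 -4.9622944 ] [ 0.07370714 -0.04847864  0.04857258] 0.015665491434258487
```

View pics/t6.png

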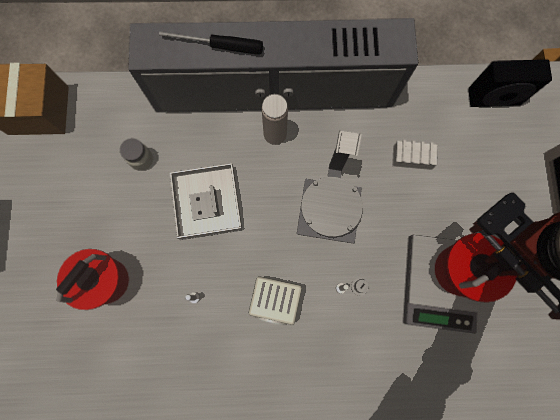

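The pan position is reached, with the bucket over the scale near (480,270). The stand is now bare near (332,207). Lowering gently.

{"op": "send_rows", "data": {"increments": [[[0,0,-0.03,0],[0,0,-0.09,0],[0,0,-0.17,0],[0,0,-0.25,0],[0,0,-0.32,0],[0,0,-0.38,0],[0,0,-0.42,0],[0,0,-0.445,0],[0,0,-0.455,0],[0,0,-0.465,0],[0,0,-0.47,0],[0,0,-0.47,0]]]}}

```text
clock: 17.25
tcp_pos: [0.4483, -0.3504, 0.1801]
tcp_rot: [-0.312, 0.635, -0.312, -0.634]
force: [-0.4, 0.1, -5.1]
opening: 0.0157
```

{"op": "send_rows", "data": {"increments": [[[0,0,-0.006,0],[0,0,-0.012,0],[0,0,-0.015,0],[0,0,-0.015,0]]]}}

```text
clock: 17.65
tcp_pos: [0.4481, -0.3503, 0.1776]
tcp_rot: [0.312, -0.634, 0.312, 0.635]
force: [-0.7, -0.6, -5.4]
opening: 0.0158
```

{"op": "send_rows", "data": {"increments": [[[0,0,-0.004,0],[0,0,-0.008,0],[0,0,-0.008,0]]]}}

```text
clock: 17.95
tcp_pos: [0.4486, -0.3504, 0.1773]
tcp_rot: [-0.312, 0.635, -0.312, -0.634]
force: [-1.2, 2.1, 2.3]
opening: 0.0156
```

Seated on the pan (+2.3 N). Releasing and rising.

{"op": "send_rows", "data": {"increments": [[[0,0,0,0],[0,0,0,0],[0,0,0,0],[0,0,0,0],[0,0,0,0],[0,0,0,0]]], "gripper": 0}}

```text
clock: 18.55
tcp_pos: [0.4481, -0.3504, 0.1764]
tcp_rot: [-0.312, 0.634, -0.312, -0.634]
force: [-0.3, -0.1, 0.5]
opening: 0.0437
```

{"op": "send_rows", "data": {"increments": [[[0,0,0.05,0],[0,0,0.15,0],[0,0,0.3,0],[0,0,0.5,0],[0,0,0.7,0],[0,0,0.9,0]]]}}

```text
clock: 19.15
tcp_pos: [0.448, -0.3503, 0.3133]
tcp_rot: [-0.312, 0.635, -0.312, -0.634]
force: [0.6, -0.2, 0.1]
opening: 0.0439
```

Run:
```python
from h import *
o=r.get_obs();print(o['clock'],o['tcp_pos'],o['force'],o['opening'],o['joints'][[0,6]])
c=vision.get_calibration('wrist');cv2.imwrite('pics/w7.png',vision.grab_frame('wrist'));np.savez('w7.npz',**c)
t=cv2.imread('pics/t6.png');crop(t,290,120,85,130,4,'pics/t6s.png')
```

```text
19.15 [ 0.44798127 -0.35033279  0.31331572] [ 0.58506251 -0.16907196  0.09811732] 0.043910328616021475 [ 0.49767992 -1.91576001]
```

View pics/w7.png

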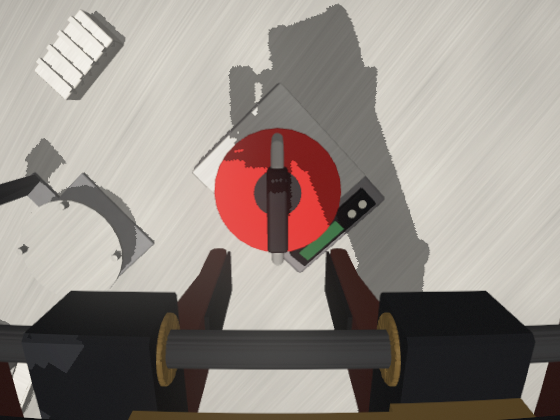

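View pics/t6s.png

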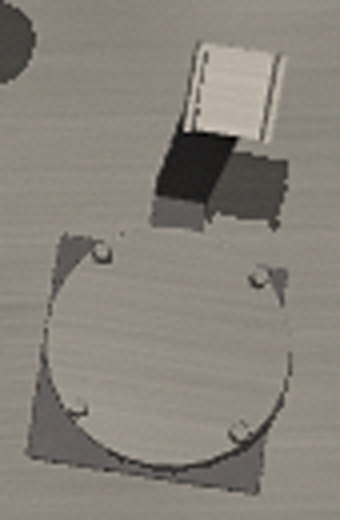

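Bucket upright on the pan: lid centre near (278,190), with the pan corners visible around it. In the top crop the four pins are clear at (101,248), (258,272), (78,405) and (238,432).

Run:
```python
from h import *
np.set_printoptions(precision=4,suppress=True)
P=lambda x0,y0,f,pts:[((x+.5)/f-.5+x0,(y+.5)/f-.5+y0) for x,y in pts]
c=vision.get_calibration('top')
p=plane(c,P(290,120,4,[(102,247),(259,272),(78,404),(239,430)]),.060);print(p,p.mean(0)[:2],np.linalg.norm(p[:,:2]-p.mean(0)[:2],axis=1))
q=plane(c,P(290,120,4,[(60,234),(27,457),(258,494)]),.006);print((q[0]+q[2])/2)
# disc: left/right/bottom edge
d=plane(c,P(290,120,4,[(46,345),(291,350),(170,467)]),.05);print(d)
w=dict(np.load('w7.npz'));
l=plane(w,[(215,190),(341,190)],.135);print('lid',l.mean(0))
l=plane(w,[(278,128),(278,252)],.135);print('lid',l.mean(0))
pc=plane(w,[(279,84),(193,172)],.04);print('pan corners',pc)
# spare bar & lid in t0 again
P3=P(40,155,3,[(62,408),(133,327)])
```

```text
[[ 0.6463 -0.0853  0.06  ]
 [ 0.6305 -0.1685  0.06  ]
 [ 0.5611 -0.0691  0.06  ]
 [ 0.5453 -0.1529  0.06  ]] [ 0.5958 -0.119 ] [0.0607 0.0605 0.0607 0.0609]
[ 0.594 -0.119  0.006]
[[ 0.5955 -0.054   0.05  ]
 [ 0.5897 -0.185   0.05  ]
 [ 0.528  -0.1172  0.05  ]]
lid [ 0.4484 -0.3508  0.135 ]
lid [ 0.4468 -0.3488  0.135 ]
pan corners [[ 0.508  -0.43    0.04  ]
 [ 0.5278 -0.2911  0.04  ]]
```

Stand centre (0.5955, −0.119); bucket within about 1–2 mm of the pan centre. Now to the spare, swinging the wrist +193° on the way so the last joint stays well inside its range.

{"op": "send_rows", "data": {"increments": [[[0.02,0.1,0,0.15],[0.05,0.25,0,0.35],[0.1,0.42,0,0.57],[0.15,0.6,0,0.79],[0.2,0.75,0,1]]], "gripper": 1}}

```text
clock: 19.7
tcp_pos: [0.4784, -0.2364, 0.312]
tcp_rot: [-0.136, 0.694, -0.136, -0.694]
force: [0.5, -0.3, -0.8]
opening: 0.0807
```

{"op": "send_rows", "data": {"increments": [[[0.04,0.15,0,0.2],[0.08,0.3,0,0.4],[0.12,0.45,0,0.6],[0.16,0.6,0,0.8],[0.2,0.75,0,1]]]}}

```text
clock: 20.2
tcp_pos: [0.5083, -0.1245, 0.3119]
tcp_rot: [0.048, 0.706, 0.048, -0.705]
force: [-0.6, -0.2, 0.5]
opening: 0.088
```

{"op": "send_rows", "data": {"increments": [[[0,0.15,0,0.2],[0,0.3,0,0.4],[0,0.45,0,0.6],[0,0.6,0,0.8],[0,0.75,0,1]]]}}

```text
clock: 20.7
tcp_pos: [0.5081, -0.012, 0.3119]
tcp_rot: [0.229, 0.669, 0.229, -0.669]
force: [0.1, -0.5, -0.3]
opening: 0.0879
```

{"op": "send_rows", "data": {"increments": [[[0,0.15,0,0.2],[0,0.3,0,0.4],[0,0.45,0,0.6],[0,0.6,0,0.8],[0,0.75,0,1]]]}}

```text
clock: 21.2
tcp_pos: [0.5081, 0.1004, 0.3119]
tcp_rot: [0.395, 0.587, 0.394, -0.587]
force: [-0.2, -0.4, -0.4]
opening: 0.0878
```

{"op": "send_rows", "data": {"increments": [[[-0.04,0.15,0,0.2],[-0.08,0.3,0,0.4],[-0.12,0.45,0,0.6],[-0.16,0.6,0,0.8],[-0.2,0.75,0,1]]]}}

```text
clock: 21.7
tcp_pos: [0.4779, 0.2129, 0.3119]
tcp_rot: [0.533, 0.465, 0.533, -0.464]
force: [0.8, 0.7, -0.1]
opening: 0.0877
```

{"op": "send_rows", "data": {"increments": [[[-0.04,0.15,0,0.2],[-0.08,0.3,0,0.4],[-0.12,0.45,0,0.6],[-0.16,0.6,0,0.8],[-0.19,0.75,0,1],[-0.19,0.75,0,1],[-0.19,0.75,0,1]]]}}

```text
clock: 22.4
tcp_pos: [0.4497, 0.3244, 0.3115]
tcp_rot: [0.634, 0.312, 0.634, -0.313]
force: [-0.9, -0.5, 0.7]
opening: 0.0877
```

{"op": "send_rows", "data": {"increments": [[[0,0.08,-0.1,0.1],[0,0.18,-0.25,0.25],[0,0.27,-0.4,0.38],[0,0.31,-0.5,0.38],[0,0.31,-0.5,0.38],[0,0.31,-0.5,0.38],[0,0.31,-0.5,0.38]]]}}

```text
clock: 23.1
tcp_pos: [0.4503, 0.3709, 0.2374]
tcp_rot: [0.663, 0.249, 0.662, -0.248]
force: [-0.1, 0.9, 0.5]
opening: 0.0874
```

Run:
```python
from h import *
from scipy.spatial.transform import Rotation as Ro
o=r.get_obs();y=Ro.from_quat(o['tcp_rot'],scalar_first=True).as_matrix()[:,1]
print(o['clock'],o['tcp_pos'],o['joints'],np.degrees(np.arctan2(y[1],y[0])))
c=vision.get_calibration('wrist');w=vision.grab_frame('wrist');cv2.imwrite('pics/w8.png',w);np.savez('w8.npz',**c)
crop(w,180,100,200,200,3,'pics/w8c.png')
```

```text
23.1 [0.45034643 0.37092987 0.23744762] [-0.21797353  0.40839604 -0.75043474  1.72617542  0.3055639   1.12618287
 -0.20658802] 48.91141397017994
```

View pics/w8c.png

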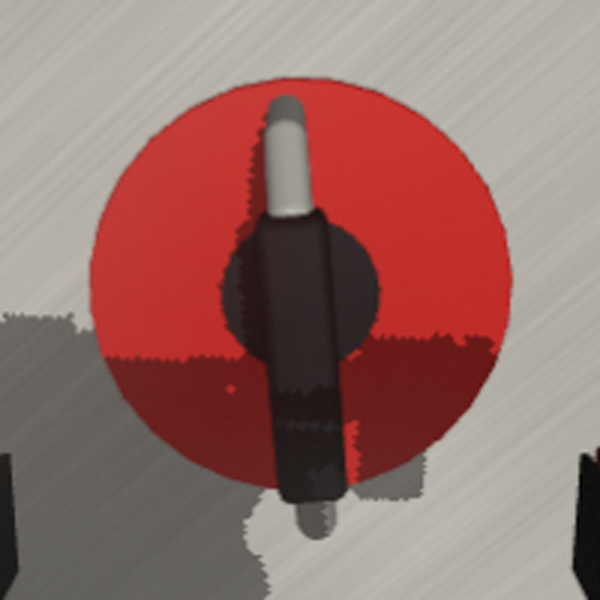

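Run:
```python
from h import *
c=dict(np.load('w8.npz'))
p=plane(c,[(277.3,170.5),(284.2,266)],.164);print(p,p.mean(0),np.degrees(np.arctan2(*(p[0]-p[1])[[1,0]])),np.linalg.norm(p[0]-p[1]))
f=lambda x,y:((x+.5)/3-.5+180,(y+.5)/3-.5+100)
p=plane(c,[f(90,283),f(513,283),f(301,78),f(301,488)],.095);print(p.mean(0),p[:2].mean(0),p[2:].mean(0))
```

```text
[[0.42360202 0.39382722 0.164     ]
 [0.47545601 0.35472566 0.164     ]] [0.44952902 0.37427644 0.164     ] 142.98113247070611 0.06494434357607497
[0.44924193 0.37455926 0.095     ] [0.4482384  0.37554521 0.095     ] [0.45024547 0.3735733  0.095     ]
```

The wrist view shows the spare's bar from (277,170) to (284,266): centre (0.4495, 0.374), needing +4° of yaw. Descending and gripping.

{"op": "send_rows", "data": {"increments": [[[-0.005,0.02,0,0.13],[-0.005,0.02,-0.1,0.13],[-0.005,0.02,-0.25,0.13],[-0.005,0.02,-0.4,0.13],[-0.005,0.02,-0.53,0.13],[-0.005,0.02,-0.62,0.13],[-0.005,0.02,-0.66,0.13],[-0.005,0.02,-0.66,0.13]]]}}

```text
clock: 23.95
tcp_pos: [0.4487, 0.3739, 0.1368]
tcp_rot: [0.67, 0.225, 0.671, -0.225]
force: [-0.2, 0.6, 0.5]
opening: 0.0879
```

{"op": "send_rows", "data": {"increments": [[[0,0,0,0],[0,0,0,0],[0,0,0,0],[0,0,0,0],[0,0,0,0],[0,0,0,0],[0,0,0,0],[0,0,0,0],[0,0,0,0],[0,0,0,0],[0,0,0,0],[0,0,0,0]]], "gripper": -1}}

```text
clock: 25.15
tcp_pos: [0.4489, 0.3741, 0.1374]
tcp_rot: [0.67, 0.225, 0.67, -0.225]
force: [0.3, -0.3, -0.7]
opening: 0.0158
```

{"op": "send_rows", "data": {"increments": [[[0,0,0,0],[0,0,0.01,0],[0,0,0.03,0],[0,0,0.06,0],[0,0,0.11,0],[0,0,0.18,0],[0,0,0.27,0],[0,0,0.37,0],[0,0,0.47,0],[0,0,0.56,0],[0,0,0.63,0],[0,0,0.67,0]]]}}

```text
clock: 26.35
tcp_pos: [0.4491, 0.3745, 0.2394]
tcp_rot: [0.671, 0.225, 0.67, -0.225]
force: [-0.7, -0.5, -3.6]
opening: 0.0155
```

{"op": "send_rows", "data": {"increments": [[[0.003,-0.01,0.01,0],[0.01,-0.03,0.03,0],[0.02,-0.065,0.05,0],[0.035,-0.115,0.06,0],[0.055,-0.18,0.06,0],[0.075,-0.25,0.06,0],[0.1,-0.33,0.06,0],[0.125,-0.41,0.06,0],[0.15,-0.49,0.06,0],[0.175,-0.575,0.06,0],[0.2,-0.66,0.06,0]]]}}

```text
clock: 27.45
tcp_pos: [0.4792, 0.274, 0.247]
tcp_rot: [0.67, 0.225, 0.67, -0.225]
force: [-0.1, 0.1, -3.2]
opening: 0.016
```

{"op": "send_rows", "data": {"increments": [[[0.027,-0.09,0,0],[0.054,-0.18,0,0],[0.081,-0.27,0,0],[0.108,-0.36,0,0],[0.135,-0.45,0,0],[0.162,-0.54,0,0],[0.189,-0.63,0,0],[0.216,-0.72,0,0],[0.243,-0.81,0,0],[0.27,-0.9,0,0]]]}}

```text
clock: 28.45
tcp_pos: [0.5197, 0.139, 0.247]
tcp_rot: [0.67, 0.225, 0.67, -0.225]
force: [-0.4, 0.1, -3.6]
opening: 0.0158
```

{"op": "send_rows", "data": {"increments": [[[0.027,-0.09,0,0],[0.054,-0.18,0,0],[0.081,-0.27,0,0],[0.108,-0.36,0,0],[0.135,-0.45,0,0],[0.162,-0.54,0,0],[0.189,-0.63,0,0],[0.216,-0.72,0,0],[0.243,-0.81,0,0],[0.27,-0.9,0,0]]]}}

```text
clock: 29.45
tcp_pos: [0.5602, 0.004, 0.2469]
tcp_rot: [0.67, 0.225, 0.67, -0.225]
force: [-0.6, 0.3, -3.7]
opening: 0.0156
```

{"op": "send_rows", "data": {"increments": [[[0.025,-0.09,0,0],[0.05,-0.18,0,0],[0.077,-0.27,0,0],[0.104,-0.36,0,0],[0.13,-0.45,0,0],[0.155,-0.54,0,0],[0.178,-0.62,0,0],[0.2,-0.695,0,0],[0.217,-0.755,0,0],[0.23,-0.8,0,0],[0.237,-0.826,0,0],[0.237,-0.829,0,0]]]}}

```text
clock: 30.65
tcp_pos: [0.5955, -0.1196, 0.2469]
tcp_rot: [0.67, 0.225, 0.67, -0.225]
force: [-0.2, -0.1, -4.1]
opening: 0.0157
```

Run:
```python
from h import *
o=r.get_obs();print(o['clock'],o['tcp_pos'],o['force'],o['ft_torque'])
s=vision.grab_frame('scene');crop(s,170,80,180,140,4,'pics/s9.png')
c=vision.get_calibration('wrist');cv2.imwrite('pics/w9.png',vision.grab_frame('wrist'));np.savez('w9.npz',**c)
```

```text
30.65 [ 0.59551526 -0.11956226  0.24690088] [-0.20703284 -0.13065193 -4.10678709] [ 0.03219238 -0.13471222  0.01458225]
```

View pics/s9.png

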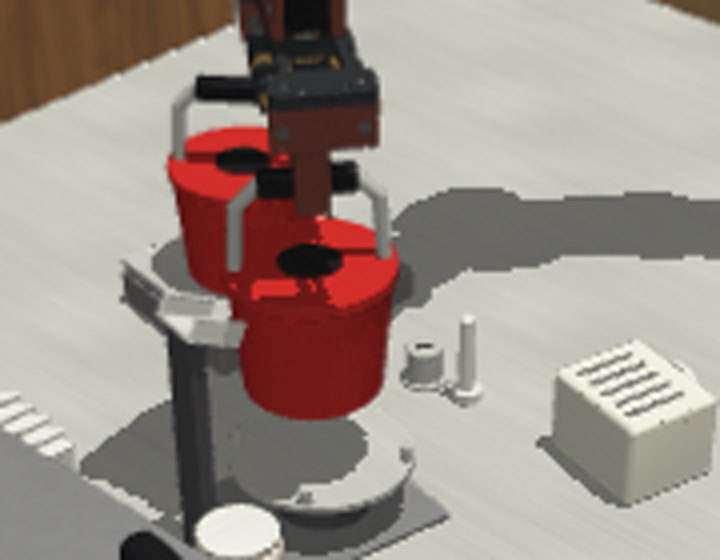

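View pics/w9.png

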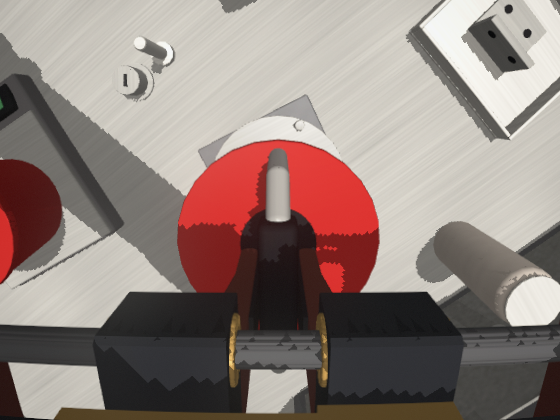

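The spare hangs upright and centred over the stand (scene crop near (312,330)). Lowering.

{"op": "send_rows", "data": {"increments": [[[0,0,-0.02,0],[0,0,-0.07,0],[0,0,-0.13,0],[0,0,-0.19,0],[0,0,-0.24,0],[0,0,-0.28,0],[0,0,-0.31,0],[0,0,-0.335,0],[0,0,-0.355,0],[0,0,-0.37,0],[0,0,-0.38,0],[0,0,-0.38,0]]]}}

```text
clock: 31.95
tcp_pos: [0.5954, -0.1192, 0.1899]
tcp_rot: [0.67, 0.225, 0.67, -0.225]
force: [-0.1, 0.4, -3.8]
opening: 0.0159
```

{"op": "send_rows", "data": {"increments": [[[0,0,-0.005,0],[0,0,-0.01,0],[0,0,-0.013,0],[0,0,-0.013,0]]]}}

```text
clock: 32.35
tcp_pos: [0.5954, -0.1192, 0.188]
tcp_rot: [0.67, 0.225, 0.67, -0.225]
force: [-0.1, -0.9, -3.7]
opening: 0.0159
```

{"op": "send_rows", "data": {"increments": [[[0,0,-0.004,0],[0,0,-0.008,0],[0,0,-0.01,0],[0,0,-0.01,0]]]}}

```text
clock: 32.75
tcp_pos: [0.5957, -0.1191, 0.1874]
tcp_rot: [0.671, 0.225, 0.67, -0.225]
force: [-2.6, -0.8, 5.6]
opening: 0.0159
```

Contact at exactly the expected height, so the base is at 50 mm. Releasing and rising.

{"op": "send_rows", "data": {"increments": [[[0,0,0.004,0],[0,0,0.004,0],[0,0,0.004,0],[0,0,0.004,0],[0,0,0.004,0],[0,0,0.004,0],[0,0,0.004,0]]], "gripper": 0}}

```text
clock: 33.45
tcp_pos: [0.5954, -0.1192, 0.1871]
tcp_rot: [0.67, 0.225, 0.67, -0.225]
force: [-0.0, -0.1, -0.3]
opening: 0.0438
```

{"op": "send_rows", "data": {"increments": [[[0,0,0.05,0],[0,0,0.15,0],[0,0,0.3,0],[0,0,0.5,0],[0,0,0.7,0],[0,0,0.9,0],[0,0,0.9,0]]]}}

```text
clock: 34.15
tcp_pos: [0.5978, -0.1188, 0.3283]
tcp_rot: [0.674, 0.225, 0.667, -0.224]
force: [1.2, -0.1, -0.4]
opening: 0.0436
```

{"op": "send_rows", "data": {"increments": [[[-0.1,0.1,0,0],[-0.2,0.3,0,0],[-0.3,0.5,0,0],[-0.4,0.7,0,0],[-0.5,0.9,0,0],[-0.5,1,0,0],[-0.5,1,0,0],[-0.5,1,0,0]]]}}

```text
clock: 34.95
tcp_pos: [0.5206, 0.0301, 0.3223]
tcp_rot: [0.671, 0.225, 0.67, -0.225]
force: [-0.6, 0.3, 0.0]
opening: 0.044
```

Run:
```python
from h import *
o=r.get_obs();print(o['clock'],o['tcp_pos'],o['force'],o['opening'])
s=vision.grab_frame('scene');cv2.imwrite('pics/s10.png',s);crop(s,170,80,180,140,4,'pics/s10c.png')
cv2.imwrite('pics/t10.png',vision.grab_frame('top'))
```

```text
34.95 [0.52059351 0.03012147 0.32233549] [-0.5538993   0.34737925  0.0192545 ] 0.044016851158689835
```

View pics/s10c.png

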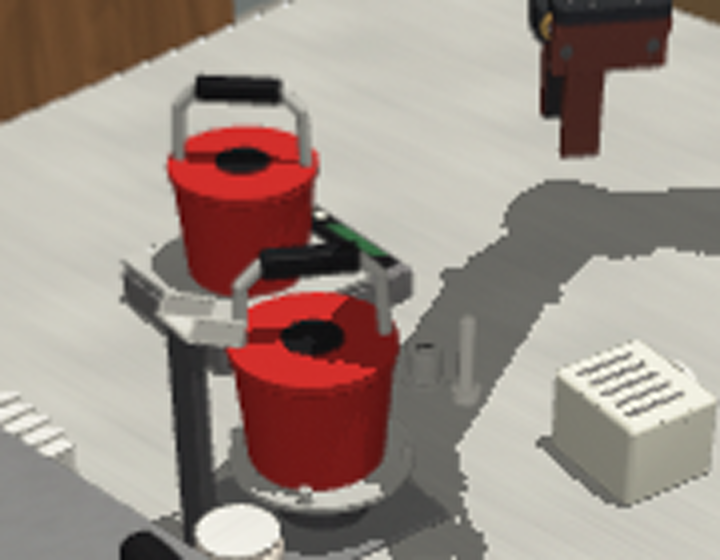

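View pics/t10.png

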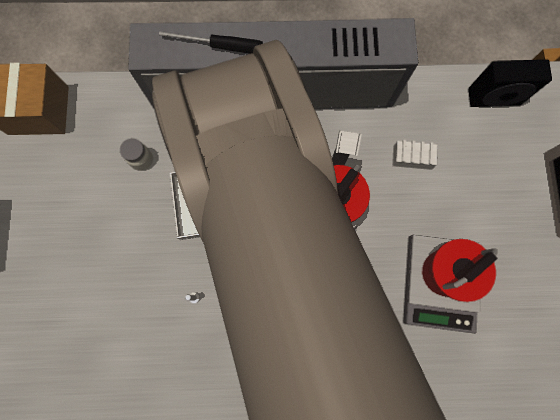

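Both buckets stand upright. The spare is down between the pins (scene crop (310,400)), the used one is on the pan (top view (460,270)), and the arm is clear. Handing in.

```bash
python3 -c "
from bench import order; print(order.sign_off())"
```

```text
the job is handed in; nothing more can be done
None
```

The coin bucket change is done in the order asked, and I handed it in at about 35 s of the 72 s allowed. The bracket lies on its foot in the tray, the coin bucket stands in the middle of the scale's pan, and the spare stands on the stand between the four pins.

**Placement checks**
- **Coin bucket:** the wrist view put its lid centre within about 2 mm of the pan centre, and it is upright.
- **Spare:** it touched down with its base at the 50 mm stand height, and the last scene view shows it upright between the pins.
- **Bracket:** I last saw it flat in the tray while carrying the spare. The arm hid most of the tray from the top camera in the final picture, so I did not check it again there.

**Forces and contact:** the highest wrist force reported was about 6 N, as the spare was set down. At hand-in the gripper was open, the arm was clear of everything, and the force read about zero.

**Disagreements:** the top camera's estimate of the handle directions was about 4–5° off from the wrist view. I used the wrist view for both bucket grasps.

The other things on the shelf looked unmoved wherever they were visible, but the arm hid some of them in the final top view.

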